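# Snap a test cartridge into the reader and hold it down

### The arm

A 7-joint arm with a two-finger parallel gripper is mounted at the origin on a cart in front of the work surface, level with it; the furniture and walls round the work are solid. World frame = base frame: x ahead of the robot, y to its left, z up, the work surface at z = 0. Lengths are in m, angles in rad, forces in N, time in s.
With the tool pointing down it reaches from about 0.35 to 0.9 m from the base axis. Payload 7.2 kg.
Tool frame: the origin (TCP) lies on the centre line of the jaws, within the pads' length; the fingertips stand 11 mm ahead of it and the grasp point (between the pads) lies 8 mm behind it (tcp_to_tips is the distance from the TCP to the fingertips, in m); z points along the fingers, y is the line along which they close (so a half turn about z gives the same grasp; the last joint's range is limited). The gripper opens to 88 mm and grips with 3 to 60 N. Pads are 20 mm wide; open, the fingers measure 115 mm over their backs; the gripper's body (75 mm by 178 mm) begins 61 mm behind the grasp point.
Start: joints at [-1.331, 0.411, -0.013, 1.596, 0.006, 1.134, -0.082], TCP at [0.189, 0.596, 0.234] pointing down, gripper open.
Joint ranges: [-2.95, 2.95], [-0.29, 1.99], [-1.47, 1.44], [0.14, 2.54], [-1.03, 4.17], [0.13, 1.85], [-2.86, 2.86]. Speed limits (rad/s): [2.39, 2.39, 3.01, 3.01, 3.14, 3.14, 3.14].

### API

Orientations are given as a rotation vector (axis times angle).
In Python, from plant import * gives the robot as it stands.
- The arm moves only by the tool drive_tool, never from a script. Its argument "plan" is a list of rows, each an object of numbers: "claw": the gripper command: -1 is fully open, 1 is shut, values between are in proportion; "dx", "dy", "dz": the shift along the tool's x, y, z in cm; "wx", "wy", "wz": the turn, a rotation vector about the tool's x, y, z in rad. In form: [{"claw": .., "dx": .., "dy": .., "dz": .., "wx": .., "wy": .., "wz": ..}, ...]. A call has 1 to 12 rows; each row shifts and turns the commanded pose from where the row before left it, along the tool's axes as they then stand; what a row does not reach is not made up. A row lasts 1/10 s, in which the tool goes at most 50 mm and 8.59 degrees, less where a joint would pass 70% of its speed; a pose out of reach is approached as far as the arm can. A call with a gripper value outside its range is refused whole. The fingers move at their own pace and stop on an object; the grip force is fixed at half the most. Time passes only in rows, so rows that do not move let the fingers close. It gives the time, the measured TCP pose, the force, the opening and the grip force at its end, in the units of the state.
- observe(): the state, without advancing time (a new reading comes with each control period).
- capture(name): name is "scene" or "side" or "wrist"; returns a dict with "frame" (384x512x3 uint8, red, green, blue), "range_z" (384x512 float32, m along the optical axis (not along the pixel's ray), 0 where there is no reading), "K" (3x3 intrinsics, pixels), "rvec" (rotation vector, rad) and "tvec" (3), from world to camera coordinates, as OpenCV has them; the wrist camera has in their place "mount" (4x4, takes a point from camera to tool coordinates, whose origin is the TCP and whose axes are the flange's). Camera axes: x right, y down, z forward; pixel columns grow to the right and rows downward; lengths in m; the calibration is good to about 2 mm. A picture is of the moment at which its call begins: read the wrist's pose just before it.
- finish_job(): hands the job in; it is judged then, once.
The state is a dict: "time_s": time; "joints": joint angles; "qvel": joint speeds; "joint_efforts": joint torques, N m; "eef_pos": TCP position; "tool_rot": TCP orientation; "contact_force": force on the tool from outside, world axes, zero at the start; "torque": the same for the moment, N m; "width": finger opening in m; "grasp_force": force on a finger pad.
Only numpy, scipy, OpenCV 4.12 (cv2) and the standard library are available. Lean on these libraries where they do the work, as an engineer would, in place of code of your own. Each camera call takes 0.05 s, during which the arm holds its last target. There are 200 camera calls.

### The job

Take the shouldered test cartridge (the one with the narrow neck, not the straight-sided blank) out of the rack, slide it foot first into the slot of the cartridge reader, and press it down until both spring latches snap over its shoulders. Keep pressing, so that the sprung seat under it is pushed down to its stop, and finish like that, with the gripper still holding or pressing the cartridge down. Leave the blank in its slot and do not disturb the other things on the bench.

Things in the scene. Friction and masses are not known exactly. Their poses are not given: they have to be found in the camera images.
- cartridge: test cartridge: grey plastic slab, 12 mm thick (x), 95 mm tall (z), standing in a slot of the rack; about 60 g. Foot 54 mm wide (y) up to z = 50 mm, its lowest 4 mm drawn in to 50 x 9 mm. Origin: centre of the underside. A half turn about z makes no difference
- shoulder (a point): centre of the cartridge's snap shoulder, 50.5 mm above its underside: a ledge 62 mm wide (y) and 1.5 mm thick, 9 mm beyond the neck at either side; below it a wedge widens from 54 mm (z = 41 mm) to 62 mm (z = 49 mm)
- neck (a point): point on the cartridge's axis 78 mm above its underside, where the neck is gripped across its 12 mm thickness (x). The neck is 44 mm wide (y) and reaches from 50.5 to 95 mm
- blank: a straight-sided blank plate of grey plastic in the other slot of the rack, 12 (x) x 54 (y) x 62 (z) mm, without neck or shoulders; to be left alone. Origin: centre of the underside
- rack: fixed white rack, 54 (x) x 164 (y) x 36 (z) mm, two upright slots end to end at y = +40 and -40 mm, each 16 mm (x) by 58 mm (y), floor at z = 6 mm, 30 mm deep, open at the top. Origin: centre of the underside
- reader: fixed white cartridge reader. Origin: on the table right under the slot's axis; x is across the slot, y along it. It reaches x = -80 (console with display, 27 mm high) to +45 mm, y = -63 to +63 mm. The slot is 14 mm (x) by 56 mm (y, end walls 48 mm high) and goes straight down
- slot_mouth (a point): centre of the slot's mouth, 61 mm above the reader's origin: its lip is 20 mm wide (x), narrows to 14 mm within 7 mm, and is about 34 mm wide over the outside
- snap_line (a point): point on the slot's axis 68.5 mm above the reader's origin, level with the undersides of the two grey spring latches at the slot's ends. Their rounded noses reach in to y = +-28 mm, tops at 74 mm. The cartridge's wedge meets them when its underside is about 28 mm above the reader's origin, takes 5 to 15 N, and at about 19 mm they snap in over the shoulder: the force drops
- seat (a joint): sprung steel plate at the bottom of the slot, m downward: 0 free (its top at z = 20 mm of the reader), 0.006 at its stop (z = 14 mm). Spring 1.2 N at 0, 6 N at the stop. A snapped-in cartridge that is let go rests at about 0.002, against the latches; pressed home it reads 0.006
- latch_left (a joint): latch at the slot's +y end, m outward: 0 at rest (also when snapped in over the shoulder), about 0.003 when spread by the shoulder, 0.006 at most; spring 1.6 N at 0, 4.6 N at 0.003
- latch_right (a joint): latch at the slot's -y end, m outward: the same
- calculator: grey pocket calculator lying on the bench, 112 x 68 x 12 mm; bystander. Origin: centre of the underside
- sample_cup: white sample cup with a green lid, 64 mm across, 66 mm tall; bystander. Origin: centre of the underside
- eyepiece: black microscope eyepiece, 33 mm across, 46 mm tall; bystander. Origin: centre of the underside
There are look-alikes about, which are no part of the job. What is shaped like the cartridge but turquoise or yellow is not meant.

How it is judged:
On the way, in this order (a step that is already met when the one before it is completed fails the run):
1. the cartridge is lifted clear of the rack by the gripper (height (world z) of cartridge above 0.045 m and contact force between the fingers and cartridge above 1 N), for 0.1 s.
2. its foot is in the reader's slot, more than 10 mm deep, upright and in line (z of cartridge in the frame of reader below 0.05 m and horizontal distance between cartridge and reader below 0.005 m and angle between the y axis of cartridge and the y axis of reader, either way round below 0.12 rad and angle between cartridge's own z axis and vertical below 0.12 rad).
3. both latches have snapped in over the shoulders (z of cartridge in the frame of reader below 0.019 m and value of joint each of latch_left, latch_right below 0.001 m), for 0.1 s.
At the end, for the whole second after the job is handed in: cartridge upright in the slot (within 4 mm of its axis), both latches within 1 mm of rest over its shoulders, the gripper still pressing it (over 2 N) with the seat down more than 4.5 of its 6 mm; the blank moved less than 20 mm, the other things less than 30 mm (z of cartridge in the frame of reader below 0.0165 m and horizontal distance between cartridge and reader below 0.004 m and angle between cartridge's own z axis and vertical below 0.1 rad and value of joint each of latch_left, latch_right below 0.001 m and value of joint seat above 0.0045 m and contact force between the fingers and cartridge above 2 N and distance of blank from where it was at the start of the episode below 0.02 m and distance of each of calculator, sample_cup, eyepiece from where it was at the start of the episode below 0.03 m); the arm keeps its last pose, push and grip.
It fails at once if the blank is taken from its slot (distance of blank from where it was at the start of the episode above 0.025 m).
It fails at once if a bystander is pushed away or knocked over (distance of any of calculator, sample_cup, eyepiece from where it was at the start of the episode above 0.04 m or angle between any of sample_cup, eyepiece's own z axis and vertical above 0.6 rad).
It also fails if it takes over 45 s, if anything falls off the work surface, if the arm or the gripper's body presses on something with over 40 N, if the wrist force passes 120 N, or if a joint passes its speed limit or range.

## Working session

There is one attempt and no reset: what is moved stays moved. The work goes in short steps, Python scripts to look and compute and a tool call to move; the robot and the scene stay as the last step left them, time stands still between calls to the robot, and variables do not carry over. Pictures are saved under pics/ and viewed, at most 10 in all, crops included, and the job is handed in when it is done.

Besides the shell and the picture viewer there is one more tool, called in YAML: its name, and indented under it one key for each argument. drive_tool: Moves the arm, as the interface text tells. Its arguments: {"type":"object","properties":{"plan":{"type":"array","items":{"type":"object","properties":{"claw":{"type":"number"},"dx":{"type":"number"},"dy":{"type":"number"},"dz":{"type":"number"},"wx":{"type":"number"},"wy":{"type":"number"},"wz":{"type":"number"}}}}},"required":["plan"]}

```bash
mkdir -p pics; python3 - <<'E'
from plant import *
import cv2,numpy as np,pickle
s=observe();print(s)
d={}
for n in("scene","side"):
    c=capture(n);d[n]=c
    cv2.imwrite(f"pics/{n}0.png",c["frame"][:,:,::-1])
    R=cv2.Rodrigues(np.array(c["rvec"]))[0];print(n,c["K"],-R.T@c["tvec"],R[2])
pickle.dump(d,open("d0.pkl","wb"))
E
```

```text
{'time_s': 0.0, 'joints': array([-1.33123319,  0.41186497, -0.01273182,  1.59701915,  0.00559878,
        1.13428359, -0.08221446]), 'qvel': array([ 0.00062899,  0.0012219 ,  0.00169961,  0.00022028,  0.00111976,
        0.0003861 , -0.00137138]), 'joint_efforts': array([-3.49843203e-04, -5.87969077e+01,  6.41521029e-01, -2.91058266e+01,
       -5.38449548e-02,  1.88067782e-02,  1.50572828e-04]), 'eef_pos': array([0.18921327, 0.59517531, 0.23284091]), 'tool_rot': array([-4.81463503e-01, -3.10434096e+00,  2.40852480e-03]), 'contact_force': array([-0.61114962, -1.04691345, -0.10988171]), 'torque': array([ 0.032471  , -0.03120273, -0.01049116]), 'grasp_force': 0.0, 'width': 0.08807805852532281}
scene [[427.08237265   0.         253.70165603]
 [  0.         427.08237265 192.65615239]
 [  0.           0.           1.        ]] [ 0.18887035 -0.43291346  0.89758206] [ 0.34491321  0.55123352 -0.75972132]
side [[426.83498085   0.         249.35621927]
 [  0.         426.83498085 194.22032696]
 [  0.           0.           1.        ]] [0.49267638 0.8285446  0.75514045] [ 0.06813213 -0.70312674 -0.70779291]
```

View pics/scene0.png

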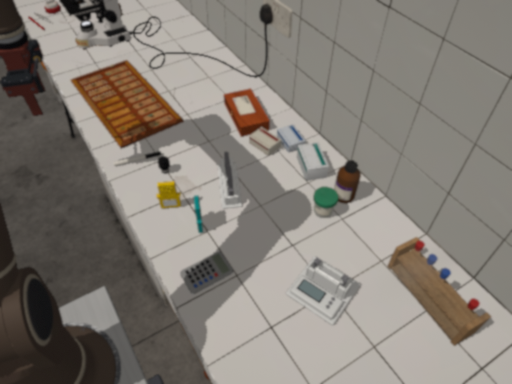

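View pics/side0.png

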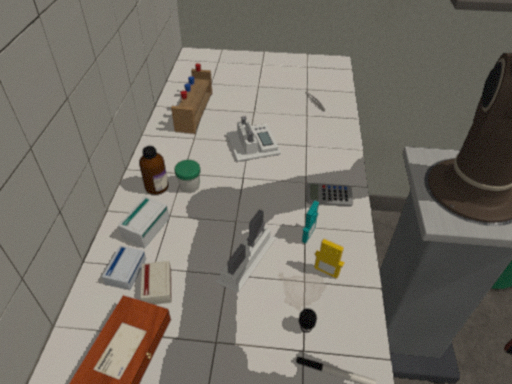

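Scene view: the rack is at about (230,185), the reader at (325,288), the calculator at (207,270) and the cup at (325,200). In the side view the rack is at (250,255) with plates at (257,225) and (238,262), and the reader is at (252,138). Next I zoom in and use the depth.

```bash
cat > h.py <<'E'
import cv2,numpy as np
def cloud(c):
    z=c["range_z"];v,u=np.mgrid[:z.shape[0],:z.shape[1]];K=np.array(c["K"])
    P=np.stack([(u-K[0,2])/K[0,0]*z,(v-K[1,2])/K[1,1]*z,z],-1)
    if "mount" in c:
        M=np.array(c["mount"]);T=c["T"];P=P@M[:3,:3].T+M[:3,3];P=P@T[:3,:3].T+T[:3,3]
    else:
        R=cv2.Rodrigues(np.array(c["rvec"]))[0];P=(P-np.array(c["tvec"]).ravel())@R
    P[z==0]=np.nan
    return P
E
python3 - <<'E'
import pickle,cv2,numpy as np
from h import *
d=pickle.load(open("d0.pkl","rb"))
S=cloud(d["scene"]);D=cloud(d["side"])
for nm,P,pts in(("scene",S,[(230,190),(228,160),(226,170),(236,185),(235,205),(222,200),(325,285),(207,270),(325,195),(164,163)]),("side",D,[(257,225),(238,260),(250,138),(265,138),(335,195),(188,170),(308,320),(262,262),(245,122)])):
    for u,v in pts: print(nm,u,v,np.round(P[v,u],3))
def crop(n,x0,x1,y0,y1,f): return cv2.resize(d[n]["frame"][y0:y1,x0:x1,::-1],None,fx=f,fy=f,interpolation=cv2.INTER_CUBIC)
a=crop("scene",190,270,140,230,4.4);b=crop("side",205,285,200,290,4.4)
cv2.imwrite("pics/c1.png",np.hstack([a,b]))
a=crop("scene",280,370,250,330,4.4);b=crop("side",220,290,105,185,4.4)
cv2.imwrite("pics/c2.png",np.hstack([a,b]))
E
```

```text
scene 230 190 [0.523 0.218 0.056]
scene 228 160 [0.569 0.308 0.065]
scene 226 170 [0.532 0.251 0.097]
scene 236 185 [0.567 0.264 0.006]
scene 235 205 [0.529 0.204 0.005]
scene 222 200 [0.507 0.238 0.004]
scene 325 285 [ 0.577 -0.12   0.026]
scene 207 270 [0.371 0.064 0.01 ]
scene 325 195 [0.718 0.069 0.065]
scene 164 163 [0.42  0.411 0.043]
side 257 225 [0.532 0.252 0.087]
side 238 260 [0.564 0.321 0.055]
side 250 138 [ 0.579 -0.073  0.059]
side 265 138 [ 0.542 -0.114  0.03 ]
side 335 195 [0.355 0.071 0.013]
side 188 170 [0.715 0.076 0.064]
side 308 320 [0.422 0.433 0.045]
side 262 262 [0.517 0.281 0.   ]
side 245 122 [ 0.6   -0.145  0.058]
```

View pics/c1.png

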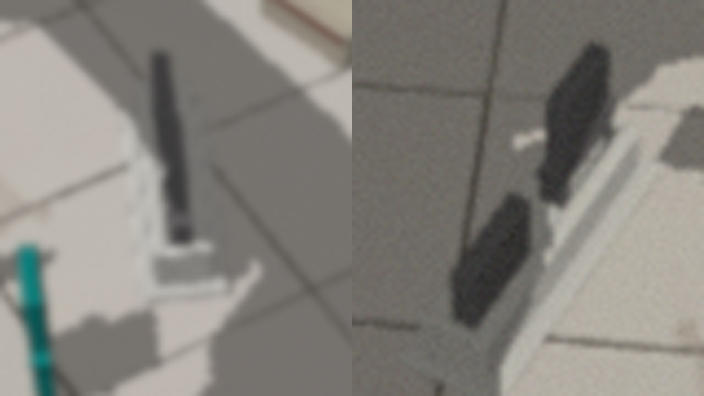

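View pics/c2.png

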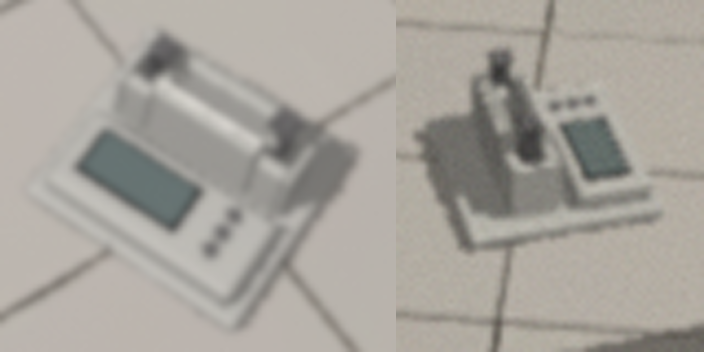

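The crops show the cartridge (taller, necked) at the rack's near end, scene (226,170), and the blank at the far end. The reader's slot block lies along the line between its two grey latches, with the console on the robot's side. Now for the axes.

```bash
python3 - <<'E'
import pickle,cv2,numpy as np
from scipy.spatial.transform import Rotation as Ro
from h import *
d=pickle.load(open("d0.pkl","rb"))
def fit(nm,Q):
    xy=Q[:,:2].astype(np.float32)
    r=cv2.minAreaRect(xy);vx,vy,_,_=cv2.fitLine(xy,cv2.DIST_HUBER,0,.01,.01).ravel()
    print(nm,len(Q),"rect",np.round(r[0],4),np.round(r[1],4),round(r[2],1),"line ang",round(np.degrees(np.arctan2(vy,vx)),1),"z",np.round(np.percentile(Q[:,2],[5,50,95]),3))
for n in("scene","side"):
    c=d[n];P=cloud(c).reshape(-1,3);I=c["frame"].reshape(-1,3).astype(int);g=I.max(1)
    ok=np.isfinite(P).all(1);x,y,z=P.T
    b=ok&(abs(x-.545)<.08)&(abs(y-.28)<.11)
    fit(n+" cart/neck",P[b&(z>.075)&(z<.11)&(g<110)])
    fit(n+" blank",P[b&(z>.045)&(z<.073)&(y>.285)&(g<110)])
    fit(n+" rack top",P[b&(z>.030)&(z<.042)&(g>120)])
    b=ok&(abs(x-.59)<.1)&(abs(y+.11)<.12)
    fit(n+" reader lip",P[b&(z>.05)&(z<.066)&(g>120)])
    fit(n+" latches",P[b&(z>.066)&(z<.08)])
    for k in((y>-.11),(y<-.11)):
        q=P[b&(z>.066)&(z<.08)&k];print(len(q),np.round(q.mean(0),4) if len(q) else '')
    fit(n+" reader all",P[b&(z>.008)&(z<.08)])
print(np.round(Ro.from_rotvec([-4.81463503e-01,-3.10434096e+00,0]).as_matrix(),3))
E
```

```text
scene cart/neck 95 rect [0.5346 0.2417] [0.0462 0.0125] 66.0 line ang 67.3 z [0.078 0.1   0.104]
scene blank 63 rect [0.5674 0.3148] [0.0504 0.012 ] 65.7 line ang 65.5 z [0.058 0.068 0.07 ]
scene rack top 153 rect [0.5429 0.2615] [0.1145 0.035 ] 66.1 line ang 72.2 z [0.031 0.036 0.039]
scene reader lip 318 rect [ 0.5919 -0.1109] [0.0372 0.1005] 23.4 line ang -70.6 z [0.05  0.057 0.063]
scene latches 79 rect [ 0.5917 -0.1111] [0.0187 0.0829] 20.1 line ang -69.1 z [0.068 0.073 0.076]
38 [ 0.5781 -0.0783  0.0729]
41 [ 0.6033 -0.1442  0.073 ]
scene reader all 2707 rect [ 0.5746 -0.117 ] [0.1256 0.1262] 20.9 line ang -30.5 z [0.011 0.028 0.061]
side cart/neck 208 rect [0.5348 0.2434] [0.0453 0.012 ] 65.4 line ang 63.0 z [0.077 0.098 0.103]
side blank 250 rect [0.5675 0.3156] [0.0556 0.0131] 65.8 line ang 62.9 z [0.049 0.067 0.07 ]
side rack top 233 rect [0.5332 0.2631] [0.1072 0.0166] 66.4 line ang 69.4 z [0.031 0.036 0.039]
side reader lip 116 rect [ 0.5913 -0.1086] [0.0325 0.1012] 19.9 line ang -57.4 z [0.051 0.059 0.064]
side latches 48 rect [ 0.5911 -0.1086] [0.0136 0.083 ] 20.4 line ang -68.8 z [0.067 0.074 0.076]
28 [ 0.579  -0.0751  0.0727]
20 [ 0.6045 -0.1416  0.0732]
side reader all 1484 rect [ 0.5755 -0.1148] [0.1252 0.1289] 20.8 line ang -36.2 z [0.011 0.028 0.063]
[[-0.953  0.303 -0.   ]
 [ 0.303  0.953  0.   ]
 [ 0.    -0.    -1.   ]]
```

drive_tool:
  plan:
    - {"claw": 0,"dx": -3.6,"dy": -1.9}
    - {"claw": 0,"dx": -3.6,"dy": -1.9}
    - {"claw": 0,"dx": -3.6,"dy": -1.9}
    - {"claw": 0,"dx": -3.6,"dy": -1.9}
    - {"claw": 0,"dx": -3.6,"dy": -1.9}
    - {"claw": 0,"dx": -3.6,"dy": -1.9}
    - {"claw": 0,"dx": -3.6,"dy": -1.9}
    - {"claw": 0,"dx": -3.6,"dy": -1.9}
    - {"claw": 0,"dx": -3.6,"dy": -1.9}
    - {"claw": 0,"dx": -3.6,"dy": -1.9}
    - {"claw": 0,"dx": -3.6,"dy": -1.9}
    - {"claw": 0,"dx": -3.6,"dy": -1.9}

```text
$.plan[0]: bad value
```

drive_tool:
  plan:
    - {"claw": 0,"wz": 0.14}
    - {"claw": 0,"wz": 0.14}
    - {"claw": 0,"wz": 0.14}
    - {"claw": 0,"wz": 0.14}
    - {"claw": 0,"wz": 0.14}
    - {"claw": 0,"wz": 0.14}
    - {"claw": 0,"wz": 0.14}
    - {"claw": 0,"wz": 0.14}
    - {"claw": 0,"wz": 0.14}
    - {"claw": 0,"wz": 0.14}
    - {"claw": 0,"wz": 0.14}
    - {"claw": 0,"wz": 0.14}

```text
$.plan[0]: bad value
```

drive_tool:
  plan:
    - {"claw": 0.0,"dx": -3.6,"dy": -1.9,"dz": 0,"wx": 0,"wy": 0,"wz": 0}
    - {"claw": 0.0,"dx": -3.6,"dy": -1.9,"dz": 0,"wx": 0,"wy": 0,"wz": 0}
    - {"claw": 0.0,"dx": -3.6,"dy": -1.9,"dz": 0,"wx": 0,"wy": 0,"wz": 0}
    - {"claw": 0.0,"dx": -3.6,"dy": -1.9,"dz": 0,"wx": 0,"wy": 0,"wz": 0}

```text
time_s: 0.5
eef_pos: [0.3044, 0.4781, 0.2333]
tool_rot: [-0.481, -3.104, 0.001]
contact_force: [0.8, 0.4, -0.0]
width: 0.059
grasp_force: 0.0
```

drive_tool:
  plan:
    - {"claw": 0.0,"dx": -3.6,"dy": -1.9,"dz": 0,"wx": 0,"wy": 0,"wz": 0}
    - {"claw": 0.0,"dx": -3.6,"dy": -1.9,"dz": 0,"wx": 0,"wy": 0,"wz": 0}
    - {"claw": 0.0,"dx": -3.6,"dy": -1.9,"dz": 0,"wx": 0,"wy": 0,"wz": 0}
    - {"claw": 0.0,"dx": -3.6,"dy": -1.9,"dz": 0,"wx": 0,"wy": 0,"wz": 0}
    - {"claw": 0.0,"dx": -3.6,"dy": -1.9,"dz": 0,"wx": 0,"wy": 0,"wz": 0}
    - {"claw": 0.0,"dx": -3.6,"dy": -1.9,"dz": 0,"wx": 0,"wy": 0,"wz": 0}
    - {"claw": 0.0,"dx": -3.6,"dy": -1.9,"dz": 0,"wx": 0,"wy": 0,"wz": 0}
    - {"claw": 0.0,"dx": -3.6,"dy": -1.9,"dz": 0,"wx": 0,"wy": 0,"wz": 0}

```text
time_s: 1.3
eef_pos: [0.5328, 0.2461, 0.2334]
tool_rot: [-0.481, -3.104, 0.0]
contact_force: [0.1, -0.1, -0.4]
width: 0.044
grasp_force: 0.0
```

drive_tool:
  plan:
    - {"claw": 0.0,"dx": 0,"dy": 0,"dz": 0,"wx": 0,"wy": 0,"wz": 0.14}
    - {"claw": 0.0,"dx": 0,"dy": 0,"dz": 0,"wx": 0,"wy": 0,"wz": 0.14}
    - {"claw": 0.0,"dx": 0,"dy": 0,"dz": 0,"wx": 0,"wy": 0,"wz": 0.14}
    - {"claw": 0.0,"dx": 0,"dy": 0,"dz": 0,"wx": 0,"wy": 0,"wz": 0.14}
    - {"claw": 0.0,"dx": 0,"dy": 0,"dz": 0,"wx": 0,"wy": 0,"wz": 0.14}
    - {"claw": 0.0,"dx": 0,"dy": 0,"dz": 0,"wx": 0,"wy": 0,"wz": 0.14}
    - {"claw": 0.0,"dx": 0,"dy": 0,"dz": 0,"wx": 0,"wy": 0,"wz": 0.14}
    - {"claw": 0.0,"dx": 0,"dy": 0,"dz": 0,"wx": 0,"wy": 0,"wz": 0.14}
    - {"claw": 0.0,"dx": 0,"dy": 0,"dz": 0,"wx": 0,"wy": 0,"wz": 0.14}
    - {"claw": 0.0,"dx": 0,"dy": 0,"dz": 0,"wx": 0,"wy": 0,"wz": 0.14}
    - {"claw": 0.0,"dx": 0,"dy": 0,"dz": 0,"wx": 0,"wy": 0,"wz": 0.14}
    - {"claw": 0.0,"dx": 0,"dy": 0,"dz": 0,"wx": 0,"wy": 0,"wz": 0.14}

```text
time_s: 2.5
eef_pos: [0.5317, 0.2474, 0.2333]
tool_rot: [-2.638, -1.706, 0.001]
contact_force: [-0.2, -0.7, -0.2]
width: 0.0438
grasp_force: 0.0
```

```bash
cat >> h.py <<'E'
from scipy.spatial.transform import Rotation as Ro
def wrist(capture,observe,name):
    import pickle
    s=observe();c=capture("wrist")
    T=np.eye(4);T[:3,:3]=Ro.from_rotvec(s["tool_rot"]).as_matrix();T[:3,3]=s["eef_pos"];c["T"]=T
    cv2.imwrite(f"pics/{name}.png",c["frame"][:,:,::-1]);pickle.dump(c,open(name+".pkl","wb"))
    print("t",s["time_s"],"pos",np.round(s["eef_pos"],4),"yang",round(np.degrees(np.arctan2(T[1,1],T[0,1])),2),"zax",np.round(T[:3,2],4),"w",round(s["width"],4),"F",np.round(s["contact_force"],1),"j",np.round(s["joints"],2))
    return c,T
def fit(nm,Q):
    xy=Q[:,:2].astype(np.float32)
    if len(Q)<6: print(nm,len(Q));return
    r=cv2.minAreaRect(xy);vx,vy,_,_=cv2.fitLine(xy,cv2.DIST_HUBER,0,.01,.01).ravel()
    print(nm,len(Q),"rect",np.round(r[0],4),np.round(r[1],4),round(r[2],1),"line ang",round(np.degrees(np.arctan2(vy,vx)),1),"z",np.round(np.percentile(Q[:,2],[5,50,95]),3))
E
python3 - <<'E'
from plant import *
from h import *
c,T=wrist(capture,observe,"w1")
P=cloud(c).reshape(-1,3);g=c["frame"].reshape(-1,3).max(1).astype(int);x,y,z=P.T
b=np.isfinite(z)&(abs(x-.545)<.08)&(abs(y-.28)<.11)
fit("neck top",P[b&(z>.09)&(z<.11)&(g<110)])
fit("blank top",P[b&(z>.06)&(z<.073)&(y>.28)&(g<110)])
fit("rack",P[b&(z>.03)&(z<.042)&(g>120)])
E
```

```text
t 2.5 pos [0.5317 0.2474 0.2333] yang -24.22 zax [-7.e-04 -3.e-04 -1.e+00] w 0.0438 F [-0.2 -0.7 -0.2] j [-0.91  0.37  0.52  1.72 -0.2   1.11 -0.75]
neck top 41 rect [0.545  0.2518] [0.0096 0.0234] 4.5 line ang 85.2 z [0.091 0.098 0.101]
blank top 30 rect [0.5741 0.3141] [0.0458 0.0012] 66.0 line ang 66.4 z [0.066 0.067 0.069]
rack 2066 rect [0.552  0.2779] [0.1499 0.0361] 65.9 line ang 63.5 z [0.034 0.036 0.037]
```

View pics/w1.png

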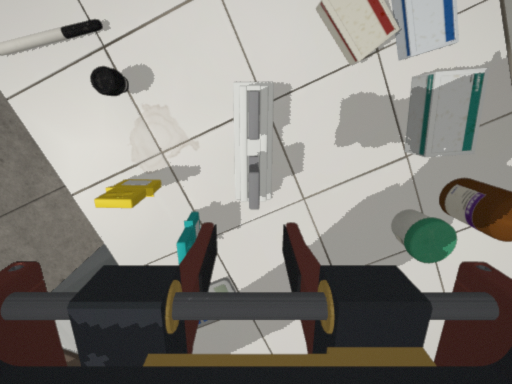

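Wrist view: the blank's top is at (253,113), the cartridge's neck at (254,185), with its shoulder at (254,165), and the rack is around them. The turquoise look-alike at (190,238) is to the left of the approach. Now rays onto the known heights.

```bash
cat >> h.py <<'E'
def ray(c,uv,h):
    K=np.array(c["K"]);uv=np.atleast_2d(uv).astype(float)
    D=np.c_[(uv-K[:2,2])/[K[0,0],K[1,1]],np.ones(len(uv))]
    if "mount" in c:
        M=c["T"]@np.array(c["mount"]);o=M[:3,3];D=D@M[:3,:3].T
    else:
        R=cv2.Rodrigues(np.array(c["rvec"]))[0];o=-R.T@np.array(c["tvec"]).ravel();D=D@R
    return o+D*((h-o[2])/D[:,2])[:,None]
E
python3 - <<'E'
import pickle
from h import *
c=pickle.load(open("w1.pkl","rb"));I=c["frame"].astype(int);P=cloud(c)
for r in (95,113,150,160,165,170,180,190,200,207): print(r,I[r,240:272].mean(1).astype(int),np.round(P[r,254],3))
m=((I.mean(2)<130)&(I.mean(2)>70)).astype(np.uint8);m[:, :242]=0;m[:,264:]=0;m[:84]=0;m[215:]=0
n,l,s,ce=cv2.connectedComponentsWithStats(m)
for i in range(1,n):
    if s[i,4]>50:
        uv=np.argwhere(l==i)[:,::-1];print(s[i])
        for h in (.101,.068): 
            q=ray(c,uv,h);r=cv2.minAreaRect(q[:,:2].astype(np.float32));print(h,np.round(q.mean(0),4),np.round(r[0],4),np.round(r[1],4),round(r[2],1))
E
```

```text
95 [214 214 214 212 212 206 173 141 138 136 139 138 138 138 138 136 136 132
 111 104 132 151 156 157 156 155 155 147 143 155 156 157] [0.577 0.334 0.067]
113 [213 216 214 213 212 206 176 146 151 138 137 138 138 137 137 133 133 128
 106 104 135 153 157 156 157 156 155 148 155 157 156 155] [0.57  0.317 0.069]
150 [215 216 214 213 210 205 191 202 212 213 212 211 211 212 211 211 211 210
 210 207 193 209 210 209 207 204 180 146 153 156 153 148] [0.551 0.274 0.036]
160 [213 215 216 213 211 205 183 149 150 135 133 132 134 134 133 132 133 133
 134 126 149 156 155 154 155 154 147 146 154 155 155 148] [0.547 0.266 0.057]
165 [212 214 214 212 210 205 185 149 146 109  85  78  76  75  76  74  75  82
 103 123 148 154 155 154 155 154 149 146 153 154 154 149] [0.545 0.261 0.065]
170 [211 215 214 212 211 206 189 151 143  95  76  74  74  74  74  74  75  73
  79 108 146 154 155 153 154 154 150 153 153 154 153 149] [0.545 0.261 0.092]
180 [205 215 215 212 209 204 188 143 128 134 136 137 136 134 134 133 132 129
 115 108 146 153 154 152 153 152 148 153 154 153 152 147] [0.541 0.253 0.1  ]
190 [205 213 215 211 209 204 190 149 142 134 135 135 134 134 133 132 130 127
 112 106 145 152 153 152 153 151 146 153 153 153 150 145] [0.536 0.242 0.1  ]
200 [189 211 214 211 209 206 198 182 181 141 134 134 134 133 131 131 131 126
 119 150 208 212 210 208 204 197 194 202 202 203 205 208] [0.531 0.232 0.1  ]
207 [195 206 207 207 207 207 208 206 198 147 134 135 134 133 132 132 129 126
 127 167 204 207 207 207 207 207 207 207 208 208 208 208] [0.528 0.224 0.101]
[250  91  10  48 131]
0.101 [0.572  0.3138 0.101 ] [0.5691 0.3151] [0.046  0.0089] 66.4
0.068 [0.5726 0.3128 0.068 ] [0.5694 0.3143] [0.0514 0.01  ] 66.4
[249 156  11  52 220]
0.101 [0.544  0.2549 0.101 ] [0.5399 0.2506] [0.0578 0.0109] 66.4
0.068 [0.5414 0.247  0.068 ] [0.5368 0.2422] [0.0646 0.0121] 66.4
```

```bash
python3 - <<'E'
import pickle
from h import *
c=pickle.load(open("w1.pkl","rb"));g=c["frame"].astype(int).mean(2).astype(int)
print(g[168:182,253],g[203:216,253],g[84:96,252],g[128:142,252])
dv=lambda r,a,b:np.argwhere(np.abs(np.diff(g[r,a:b]))>0)
for uv in [(253,175.5),(253,209.5),(248.5,190),(258,190),(248.7,203),(258.3,203)]: print(uv,np.round(ray(c,uv,.101),4))
for uv in [(246.5,113),(257,113)]: print(uv,np.round(ray(c,uv,.068),4))
T=c["T"];a=np.radians(66);L=np.array([np.cos(a),np.sin(a)]);X=np.array([np.sin(a),-np.cos(a)])
def info(p): print("along/across",np.round(L@p[:2],4),np.round(X@p[:2],4))
for p in (T[:2,3],np.array([.5347,.2426]),np.array([.5675,.3152]),ray(c,(253.2,190),.101)[0],ray(c,(253,192.5),.101)[0]):info(p)
E
```

```text
[ 74  76  74  78 106 125 133 134 135 134 134 134 134 133] [133 133 133 133 133 138 167 200 207 207 207 207 208] [164 178 206 212 212 208 153 125 135 138 138 138] [136 136 137 137 137 136 135 136 137 134 132 147 202 211]
(253, 175.5) [[0.5419 0.2581 0.101 ]]
(253, 209.5) [[0.5259 0.2219 0.101 ]]
(248.5, 190) [[0.5307 0.2451 0.101 ]]
(258, 190) [[0.5403 0.2408 0.101 ]]
(248.7, 203) [[0.5246 0.2311 0.101 ]]
(258.3, 203) [[0.5345 0.2266 0.101 ]]
(246.5, 113) [[0.5619 0.3201 0.068 ]]
(257, 113) [[0.5728 0.3153 0.068 ]]
along/across 0.4423 0.3851
along/across 0.4391 0.3898
along/across 0.5188 0.3902
along/across 0.4397 0.3903
along/across 0.4368 0.3901
```

drive_tool:
  plan:
    - {"claw": 0.0,"dx": -0.3,"dy": 0.5,"dz": 0,"wx": 0,"wy": 0,"wz": 0}
    - {"claw": 0.0,"dx": 0,"dy": 0,"dz": 3,"wx": 0,"wy": 0,"wz": 0}
    - {"claw": 0.0,"dx": 0,"dy": 0,"dz": 3,"wx": 0,"wy": 0,"wz": 0}
    - {"claw": 0.0,"dx": 0,"dy": 0,"dz": 3,"wx": 0,"wy": 0,"wz": 0}
    - {"claw": 0.0,"dx": 0,"dy": 0,"dz": 2.5,"wx": 0,"wy": 0,"wz": 0}
    - {"claw": 0.0,"dx": 0,"dy": 0,"dz": 2.1,"wx": 0,"wy": 0,"wz": 0}
    - {"claw": 0.0,"dx": 0,"dy": 0,"dz": 2.1,"wx": 0,"wy": 0,"wz": 0}
    - {"claw": 0.0,"dx": 0,"dy": 0,"dz": 0,"wx": 0,"wy": 0,"wz": 0}
    - {"claw": 0.0,"dx": 0,"dy": 0,"dz": 0,"wx": 0,"wy": 0,"wz": 0}

```text
time_s: 3.45
eef_pos: [0.5355, 0.2422, 0.0768]
tool_rot: [2.631, 1.716, -0.001]
contact_force: [-0.5, 1.2, 0.3]
width: 0.044
grasp_force: 0.0
```

drive_tool:
  plan:
    - {"claw": 1,"dx": 0,"dy": 0,"dz": 0,"wx": 0,"wy": 0,"wz": 0}
    - {"claw": 1,"dx": 0,"dy": 0,"dz": 0,"wx": 0,"wy": 0,"wz": 0}
    - {"claw": 1,"dx": 0,"dy": 0,"dz": 0,"wx": 0,"wy": 0,"wz": 0}
    - {"claw": 1,"dx": 0,"dy": 0,"dz": 0,"wx": 0,"wy": 0,"wz": 0}
    - {"claw": 1,"dx": 0,"dy": 0,"dz": 0,"wx": 0,"wy": 0,"wz": 0}
    - {"claw": 1,"dx": 0,"dy": 0,"dz": 0,"wx": 0,"wy": 0,"wz": 0}

```text
time_s: 4.05
eef_pos: [0.5355, 0.2429, 0.0771]
tool_rot: [-2.633, -1.714, -0.001]
contact_force: [-1.3, 0.6, 4.2]
width: 0.012
grasp_force: 30.0
```

drive_tool:
  plan:
    - {"claw": 1,"dx": 0,"dy": 0,"dz": -1.5,"wx": 0,"wy": 0,"wz": 0}
    - {"claw": 1,"dx": 0,"dy": 0,"dz": -2,"wx": 0,"wy": 0,"wz": 0}
    - {"claw": 1,"dx": 0,"dy": 0,"dz": -2,"wx": 0,"wy": 0,"wz": 0}
    - {"claw": 1,"dx": 0,"dy": 0,"dz": -2,"wx": 0,"wy": 0,"wz": 0}
    - {"claw": 1,"dx": 0,"dy": 0,"dz": -2.5,"wx": 0,"wy": 0,"wz": 0}
    - {"claw": 1,"dx": 0,"dy": 0,"dz": -2.5,"wx": 0,"wy": 0,"wz": 0}
    - {"claw": 1,"dx": 0,"dy": 0,"dz": -1.5,"wx": 0,"wy": 0,"wz": 0}
    - {"claw": 1,"dx": 0,"dy": 0,"dz": 0,"wx": 0,"wy": 0,"wz": 0}

```text
time_s: 4.85
eef_pos: [0.5365, 0.2429, 0.2196]
tool_rot: [2.633, 1.713, 0.007]
contact_force: [-0.9, -0.4, -0.4]
width: 0.0122
grasp_force: 30.0
```

drive_tool:
  plan:
    - {"claw": 1,"dx": -3.5,"dy": 2.4,"dz": 0,"wx": 0,"wy": 0,"wz": 0}
    - {"claw": 1,"dx": -3.5,"dy": 2.4,"dz": 0,"wx": 0,"wy": 0,"wz": 0}
    - {"claw": 1,"dx": -3.5,"dy": 2.4,"dz": 0,"wx": 0,"wy": 0,"wz": 0}
    - {"claw": 1,"dx": -3.5,"dy": 2.4,"dz": 0,"wx": 0,"wy": 0,"wz": 0}
    - {"claw": 1,"dx": -3.5,"dy": 2.4,"dz": 0,"wx": 0,"wy": 0,"wz": 0}
    - {"claw": 1,"dx": -3.5,"dy": 2.4,"dz": 0,"wx": 0,"wy": 0,"wz": 0}
    - {"claw": 1,"dx": -3.5,"dy": 2.4,"dz": 0,"wx": 0,"wy": 0,"wz": 0}
    - {"claw": 1,"dx": -3.5,"dy": 2.4,"dz": 0,"wx": 0,"wy": 0,"wz": 0}
    - {"claw": 1,"dx": -3.5,"dy": 2.4,"dz": 0,"wx": 0,"wy": 0,"wz": 0}
    - {"claw": 1,"dx": -3.5,"dy": 2.4,"dz": 0,"wx": 0,"wy": 0,"wz": 0}

```text
time_s: 5.85
eef_pos: [0.6126, -0.176, 0.2159]
tool_rot: [-2.632, -1.713, 0.001]
contact_force: [0.0, 0.9, -0.5]
width: 0.012
grasp_force: 30.0
```

drive_tool:
  plan:
    - {"claw": 1,"dx": 0,"dy": 0,"dz": 0,"wx": 0,"wy": 0,"wz": -0.13}
    - {"claw": 1,"dx": 0,"dy": 0,"dz": 0,"wx": 0,"wy": 0,"wz": -0.13}
    - {"claw": 1,"dx": 0,"dy": 0,"dz": 0,"wx": 0,"wy": 0,"wz": -0.13}
    - {"claw": 1,"dx": 0,"dy": 0,"dz": 0,"wx": 0,"wy": 0,"wz": -0.13}
    - {"claw": 1,"dx": 0,"dy": 0,"dz": 0,"wx": 0,"wy": 0,"wz": -0.13}
    - {"claw": 1,"dx": 0,"dy": 0,"dz": 0,"wx": 0,"wy": 0,"wz": -0.13}
    - {"claw": 1,"dx": 0,"dy": 0,"dz": 0,"wx": 0,"wy": 0,"wz": 0}
    - {"claw": 1,"dx": 0,"dy": 0,"dz": 0,"wx": 0,"wy": 0,"wz": 0}

```text
time_s: 6.65
eef_pos: [0.6126, -0.1746, 0.2161]
tool_rot: [-1.789, -2.582, 0.0]
contact_force: [-0.6, 0.5, -0.6]
width: 0.0121
grasp_force: 30.0
```

```bash
python3 - <<'E'
from plant import *
from h import *
c,T=wrist(capture,observe,"w2")
P=cloud(c).reshape(-1,3);g=c["frame"].reshape(-1,3).max(1).astype(int);x,y,z=P.T
b=np.isfinite(z)&(abs(x-.59)<.09)&(abs(y+.11)<.1)
fit("latch",P[b&(z>.066)&(z<.08)]);fit("lip",P[b&(z>.055)&(z<.065)]);fit("deep",P[b&(z>.055)&(z<.08)])
E
```

```text
t 6.65 pos [ 0.6126 -0.1746  0.2161] yang 20.57 zax [-9.e-04  3.e-04 -1.e+00] w 0.0121 F [-0.6  0.5 -0.6] j [-0.09  0.47  0.42  1.61 -0.2   1.11  0.74]
latch 342 rect [ 0.5926 -0.1115] [0.0155 0.0834] 20.7 line ang -68.9 z [0.071 0.073 0.075]
lip 1004 rect [ 0.5925 -0.1116] [0.0336 0.0601] 21.2 line ang 83.1 z [0.057 0.059 0.062]
deep 1346 rect [ 0.5924 -0.1115] [0.0336 0.0835] 21.2 line ang -68.7 z [0.057 0.06  0.074]
```

View pics/w2.png

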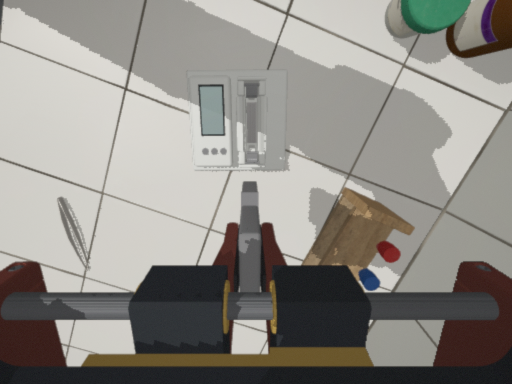

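Wrist view: the reader's slot lies from (251,85) to (252,158), with the latches at its ends. The held cartridge is upright at (250,190–260). A quick check of its offset in the hand, from the same picture.

```bash
python3 - <<'E'
import pickle
from h import *
c=pickle.load(open("w2.pkl","rb"));P=cloud(c);T=c["T"];Q=(P-T[:3,3])@T[:3,:3]
for r in range(180,262,5): print(r,np.round(Q[r,[244,247,250,253,256]]*1000,0).tolist())
E
```

```text
180 [[-14.0, -6.0, 218.0], [-14.0, -2.0, 217.0], [-14.0, 2.0, 217.0], [-14.0, 6.0, 217.0], [-14.0, 11.0, 217.0]]
185 [[25.0, -3.0, 52.0], [25.0, -1.0, 52.0], [25.0, 2.0, 51.0], [25.0, 4.0, 52.0], [25.0, 6.0, 53.0]]
190 [[25.0, -3.0, 37.0], [25.0, -1.0, 38.0], [25.0, 2.0, 38.0], [25.0, 4.0, 38.0], [25.0, 6.0, 38.0]]
195 [[27.0, -2.0, 20.0], [26.0, -0.0, 22.0], [27.0, 2.0, 20.0], [27.0, 4.0, 20.0], [27.0, 6.0, 20.0]]
200 [[23.0, -2.0, 20.0], [23.0, -0.0, 21.0], [23.0, 2.0, 20.0], [23.0, 4.0, 21.0], [23.0, 6.0, 21.0]]
205 [[20.0, -2.0, 20.0], [20.0, -0.0, 19.0], [20.0, 2.0, 20.0], [20.0, 4.0, 19.0], [19.0, 6.0, 21.0]]
210 [[20.0, -2.0, 10.0], [20.0, -0.0, 10.0], [20.0, 2.0, 10.0], [20.0, 4.0, 11.0], [20.0, 5.0, 10.0]]
215 [[20.0, -2.0, 1.0], [20.0, -0.0, 2.0], [20.0, 2.0, 1.0], [20.0, 3.0, 2.0], [20.0, 5.0, 2.0]]
220 [[20.0, -2.0, -7.0], [20.0, -0.0, -7.0], [20.0, 2.0, -7.0], [20.0, 3.0, -6.0], [20.0, 5.0, -6.0]]
225 [[20.0, -2.0, -13.0], [20.0, -0.0, -13.0], [19.0, 1.0, -12.0], [20.0, 3.0, -14.0], [20.0, 5.0, -13.0]]
230 [[20.0, -2.0, -20.0], [20.0, -0.0, -20.0], [20.0, 1.0, -21.0], [nan, nan, nan], [20.0, 5.0, -20.0]]
235 [[19.0, -2.0, -23.0], [19.0, -0.0, -23.0], [18.0, 1.0, -23.0], [19.0, 3.0, -24.0], [19.0, 5.0, -24.0]]
240 [[16.0, -2.0, -24.0], [16.0, -0.0, -24.0], [16.0, 1.0, -24.0], [nan, nan, nan], [16.0, 5.0, -24.0]]
245 [[14.0, -2.0, -25.0], [13.0, -0.0, -24.0], [13.0, 1.0, -23.0], [13.0, 3.0, -24.0], [13.0, 5.0, -24.0]]
250 [[10.0, -2.0, -23.0], [11.0, -0.0, -25.0], [10.0, 1.0, -23.0], [10.0, 3.0, -24.0], [10.0, 5.0, -23.0]]
255 [[7.0, -2.0, -24.0], [7.0, -0.0, -24.0], [7.0, 1.0, -24.0], [7.0, 3.0, -24.0], [7.0, 5.0, -23.0]]
260 [[3.0, -2.0, -23.0], [4.0, -0.0, -24.0], [4.0, 1.0, -24.0], [4.0, 3.0, -24.0], [5.0, 5.0, -25.0]]
```

drive_tool:
  plan:
    - {"claw": 1,"dx": 3.4,"dy": 0.1,"dz": 0,"wx": 0,"wy": 0,"wz": 0}
    - {"claw": 1,"dx": 3.4,"dy": 0.2,"dz": 0,"wx": 0,"wy": 0,"wz": -0.004}
    - {"claw": 1,"dx": 0,"dy": 0,"dz": 2,"wx": 0,"wy": 0,"wz": 0}
    - {"claw": 1,"dx": 0,"dy": 0,"dz": 2,"wx": 0,"wy": 0,"wz": 0}
    - {"claw": 1,"dx": 0,"dy": 0,"dz": 2,"wx": 0,"wy": 0,"wz": 0}
    - {"claw": 1,"dx": 0,"dy": 0,"dz": 1.7,"wx": 0,"wy": 0,"wz": 0}
    - {"claw": 1,"dx": 0,"dy": 0,"dz": 0,"wx": 0,"wy": 0,"wz": 0}
    - {"claw": 1,"dx": 0,"dy": 0,"dz": 0,"wx": 0,"wy": 0,"wz": 0}

```text
time_s: 7.5
eef_pos: [0.5916, -0.1099, 0.1397]
tool_rot: [-1.78, -2.588, 0.001]
contact_force: [0.0, 0.2, 0.3]
width: 0.0115
grasp_force: 30.0
```

drive_tool:
  plan:
    - {"claw": 1,"dx": 0,"dy": 0,"dz": 0.5,"wx": 0,"wy": 0,"wz": 0}
    - {"claw": 1,"dx": 0,"dy": 0,"dz": 0.5,"wx": 0,"wy": 0,"wz": 0}
    - {"claw": 1,"dx": 0,"dy": 0,"dz": 0.3,"wx": 0,"wy": 0,"wz": 0}
    - {"claw": 1,"dx": 0,"dy": 0,"dz": 0,"wx": 0,"wy": 0,"wz": 0}

```text
time_s: 7.9
eef_pos: [0.5915, -0.1098, 0.1263]
tool_rot: [-1.779, -2.589, 0.0]
contact_force: [-0.0, 0.5, -1.0]
width: 0.0121
grasp_force: 30.0
```

drive_tool:
  plan:
    - {"claw": 1,"dx": 0,"dy": 0,"dz": 0.3,"wx": 0,"wy": 0,"wz": 0}
    - {"claw": 1,"dx": 0,"dy": 0,"dz": 0.3,"wx": 0,"wy": 0,"wz": 0}
    - {"claw": 1,"dx": 0,"dy": 0,"dz": 0,"wx": 0,"wy": 0,"wz": 0}

```text
time_s: 8.2
eef_pos: [0.5915, -0.1098, 0.1202]
tool_rot: [-1.779, -2.589, 0.0]
contact_force: [0.1, 0.1, -0.4]
width: 0.0121
grasp_force: 30.0
```

drive_tool:
  plan:
    - {"claw": 1,"dx": 0,"dy": 0,"dz": 0.4,"wx": 0,"wy": 0,"wz": 0}
    - {"claw": 1,"dx": 0,"dy": 0,"dz": 0.4,"wx": 0,"wy": 0,"wz": 0}
    - {"claw": 1,"dx": 0,"dy": 0,"dz": 0.4,"wx": 0,"wy": 0,"wz": 0}
    - {"claw": 1,"dx": 0,"dy": 0,"dz": 0.3,"wx": 0,"wy": 0,"wz": 0}
    - {"claw": 1,"dx": 0,"dy": 0,"dz": 0,"wx": 0,"wy": 0,"wz": 0}

```text
time_s: 8.7
eef_pos: [0.5915, -0.1097, 0.1051]
tool_rot: [-1.778, -2.589, 0.0]
contact_force: [-0.2, 0.4, -0.8]
width: 0.0118
grasp_force: 30.0
```

drive_tool:
  plan:
    - {"claw": 1,"dx": 0,"dy": 0,"dz": 0.3,"wx": 0,"wy": 0,"wz": 0}
    - {"claw": 1,"dx": 0,"dy": 0,"dz": 0.3,"wx": 0,"wy": 0,"wz": 0}
    - {"claw": 1,"dx": 0,"dy": 0,"dz": 0.2,"wx": 0,"wy": 0,"wz": 0}
    - {"claw": 1,"dx": 0,"dy": 0,"dz": 0,"wx": 0,"wy": 0,"wz": 0}

```text
time_s: 9.1
eef_pos: [0.5917, -0.1098, 0.0976]
tool_rot: [-1.779, -2.589, -0.0]
contact_force: [-0.2, 0.4, 1.8]
width: 0.0115
grasp_force: 30.0
```

Underside is at about 27 mm, touching the latches. Pressing on through the snap.

drive_tool:
  plan:
    - {"claw": 1,"dx": 0,"dy": 0,"dz": 0.2,"wx": 0,"wy": 0,"wz": 0}
    - {"claw": 1,"dx": 0,"dy": 0,"dz": 0.2,"wx": 0,"wy": 0,"wz": 0}
    - {"claw": 1,"dx": 0,"dy": 0,"dz": 0.2,"wx": 0,"wy": 0,"wz": 0}

```text
time_s: 9.4
eef_pos: [0.592, -0.1105, 0.0931]
tool_rot: [1.779, 2.588, 0.001]
contact_force: [-5.2, -0.2, 14.7]
width: 0.012
grasp_force: 30.0
```

drive_tool:
  plan:
    - {"claw": 1,"dx": 0,"dy": 0,"dz": 0.2,"wx": 0,"wy": 0,"wz": 0}
    - {"claw": 1,"dx": 0,"dy": 0,"dz": 0.1,"wx": 0,"wy": 0,"wz": 0}
    - {"claw": 1,"dx": 0,"dy": 0,"dz": 0,"wx": 0,"wy": 0,"wz": 0}

```text
time_s: 9.7
eef_pos: [0.5918, -0.1102, 0.0887]
tool_rot: [1.779, 2.589, -0.0]
contact_force: [-2.2, -0.6, 3.5]
width: 0.012
grasp_force: 30.0
```

drive_tool:
  plan:
    - {"claw": 1,"dx": 0,"dy": 0,"dz": 0.1,"wx": 0,"wy": 0,"wz": 0}
    - {"claw": 1,"dx": 0,"dy": 0,"dz": 0.1,"wx": 0,"wy": 0,"wz": 0}
    - {"claw": 1,"dx": 0,"dy": 0,"dz": 0.1,"wx": 0,"wy": 0,"wz": 0}
    - {"claw": 1,"dx": 0,"dy": 0,"dz": 0,"wx": 0,"wy": 0,"wz": 0}

```text
time_s: 10.1
eef_pos: [0.5918, -0.1102, 0.0857]
tool_rot: [1.779, 2.589, -0.0]
contact_force: [-1.2, -2.2, 5.2]
width: 0.0115
grasp_force: 30.0
```

drive_tool:
  plan:
    - {"claw": 1,"dx": 0,"dy": 0,"dz": 0.1,"wx": 0,"wy": 0,"wz": 0}
    - {"claw": 1,"dx": 0,"dy": 0,"dz": 0.1,"wx": 0,"wy": 0,"wz": 0}
    - {"claw": 1,"dx": 0,"dy": 0,"dz": 0.1,"wx": 0,"wy": 0,"wz": 0}
    - {"claw": 1,"dx": 0,"dy": 0,"dz": 0,"wx": 0,"wy": 0,"wz": 0}
    - {"claw": 1,"dx": 0,"dy": 0,"dz": 0,"wx": 0,"wy": 0,"wz": 0}

```text
time_s: 10.6
eef_pos: [0.5919, -0.1103, 0.0847]
tool_rot: [1.779, 2.589, 0.001]
contact_force: [-7.3, -0.4, 22.9]
width: 0.012
grasp_force: 30.0
```

```bash
python3 - <<'E'
from plant import *
from h import *
c,T=wrist(capture,observe,"w3")
P=cloud(c);Q=(P-T[:3,3])@T[:3,:3]
print([np.round(Q[r,[247,250]]*1000).tolist() for r in (215,225,245,255)])
P=P.reshape(-1,3);x,y,z=P.T;b=np.isfinite(z)&(np.hypot(x-.592,y+.11)<.06)
R=(P-[.5918,-.1102,0])@T[:3,:3]
for k in(R[:,0]>23,R[:,0]<-23): 
    q=R[b&(z>.066)&(z<.08)&k];print(len(q),np.round(np.percentile(q[:,0],[2,50,98]),4) if len(q) else '')
s=capture("scene");a=cv2.resize(s["frame"][235:335,270:380,::-1],None,fx=4,fy=4,interpolation=cv2.INTER_CUBIC)
w=cv2.resize(c["frame"][130:280,190:310,::-1],None,fx=2.66,fy=400/150)
cv2.imwrite("pics/f.png",np.hstack([a,w]))
E
```

```text
t 10.6 pos [ 0.5919 -0.1103  0.0847] yang 21.01 zax [ 1.e-03  4.e-04 -1.e+00] w 0.012 F [-7.3 -0.4 22.9] j [-0.15  0.55  0.36  1.81 -0.25  0.82  0.69]
[[[20.0, -0.0, 1.0], [20.0, 2.0, 1.0]], [[20.0, -0.0, -13.0], [20.0, 1.0, -13.0]], [[13.0, -0.0, -24.0], [13.0, 1.0, -25.0]], [[7.0, -0.0, -24.0], [8.0, 1.0, -25.0]]]
0 
0
```

View pics/f.png

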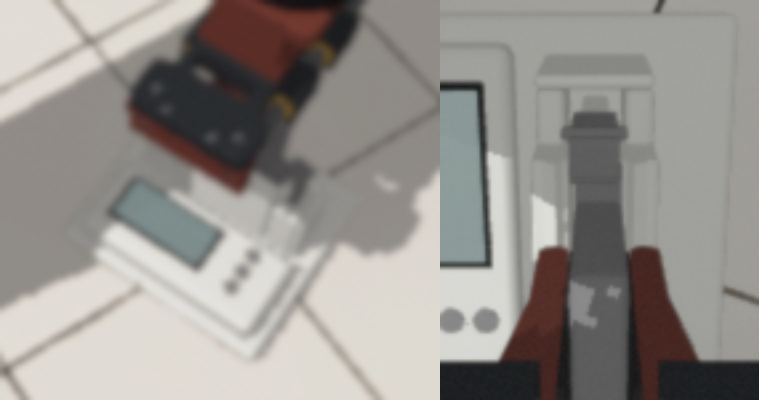

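The picture shows the latch closed in over the shoulder at (595,130). The cartridge has not slipped in the grip and the press force is about 23 N at the stop. Handing in.

```bash
python3 -c "
from plant import *
print(finish_job())"
```

```text
the job is handed in; nothing more can be done
None
```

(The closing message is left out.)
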